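# Open the camera housing's gate and hold it wide

### The arm

A 6-joint arm with a two-finger parallel gripper is mounted at the origin on the work surface. World frame = base frame: x ahead of the robot, y to its left, z up, the work surface at z = 0. Lengths are in m, angles in rad, forces in N, time in s.
With the tool pointing down it reaches from about 0.3 to 0.875 m from the base axis. Payload 6.4 kg.
Tool frame: the origin (TCP) lies between the finger pads; the fingertips stand 11 mm ahead of it and the grasp point (between the pads) lies 8 mm behind it (ctrl.tcp_to_tips is the y of the fingertips in the tool frame, in m); y points along the fingers, x is the direction in which the jaws open and shut, and the axes are right-handed (so a half turn about y gives the same grasp; the last joint's range is limited). The gripper opens to 85 mm and grips with 20 to 120 N. Pads are 22 mm wide; open, the fingers measure 114 mm over their backs; the gripper's body (76 mm by 85 mm) begins 54 mm behind the grasp point. The pads swing forward as they close: fully open they stand 13 mm farther back than shut.
Start: joints at [-1.383, 0.181, 1.607, -0, 1.354, -0.206], TCP at [0.221, -0.531, 0.242] pointing down, gripper open.
Joint ranges: [-2.99, 2.99], [-0.89, 2.07], [0.3, 2.58], [-1.14, 4.28], [0, 2.63], [-3.12, 3.12]. Speed limits (rad/s): [2.57, 2.57, 3.01, 3.14, 3.14, 3.14].

### API

Orientations are given as a unit quaternion [w, x, y, z].
In Python, from bench import ctrl gives the robot as it stands.
- The arm moves only by the tool apply_moves, never from a script. Its argument "plan" is text: rows parted by semicolons, each of 7 numbers parted by spaces: the shift along the tool's x, y, z each as a share of 0.05 m, from -1 to 1, then the turn, a rotation vector about the tool's x, y, z each as a share of 0.12 rad, from -1 to 1, then the opening, from 0 (shut) to 1 (fully open). In form: dx dy dz wx wy wz claw; .... A call has exactly 5 rows; each row shifts and turns the commanded pose from where the row before left it, along the tool's axes as they then stand; what a row does not reach is not made up. A row lasts 1/10 s, in which the tool goes at most 50 mm and 8.59 degrees, less where a joint would pass 70% of its speed; a pose out of reach is approached as far as the arm can. A call with a number of a shift or a turn outside -1 to 1 is refused whole. A call with a gripper value outside its range is refused whole. The fingers move at their own pace and stop on an object; the grip force is fixed at half the most. Time passes only in rows, so rows that do not move let the fingers close, or fill a call up. It gives the time, the measured TCP pose, the force and the opening at its end, in the units of the state.
- ctrl.get_obs(): the state, without advancing time (a new reading comes with each control period).
- ctrl.camera(name): name is "scene" or "top" or "wrist"; returns the picture (400x640x3 uint8, red, green, blue); there is no depth.
- ctrl.get_calibration(name): a dict with "intrinsics" (3x3 intrinsics, pixels), "R" (3x3) and "t" (3): a world point X has camera coordinates R X + t. Camera axes: x right, y down, z forward; pixel columns grow to the right and rows downward; lengths in m; the calibration is good to about 2 mm. A picture is of the moment at which its call begins: read the wrist's pose just before it. get_calibration takes no time and is no camera call; for the wrist camera it gives the pose at the moment of the call.
- ctrl.hand_in(): hands the job in, once; it reports no verdict.
Trained networks look in the newest picture that a camera, given by its name, has taken for a name from the list of things; names that differ only in an ending like _2 or _b are one class to them, and where a whole thing is asked for, a point or a joint stands for the part that bears it (a point fixed in the world has none). Each returns a list of dicts, best first, with "score" (0 to 1); they miss things now and then, are a little off and sometimes report something else, mostly with a low value. They report only what shows in the picture. A call takes as long as a camera call.
- ctrl.recognise(camera, target): "point" ([x, y, z] in m, in world coordinates, good to about 4 mm: the middle of the surface that is visible of it).
The state is a dict: "time_s": time; "q": joint angles; "dq": joint speeds; "joint_efforts": joint torques, N m; "eef_pos": TCP position; "eef_rot": TCP orientation; "wrist_force": force on the tool from outside, world axes, zero at the start; "torque": the same for the moment, N m; "opening": opening from 0.0 (shut) to 1.0 (fully open).
Only numpy, scipy, OpenCV 4.12 (cv2) and the standard library are available. Lean on these libraries where they do the work, as an engineer would, in place of code of your own. Each camera call takes 0.05 s, during which the arm holds its last target.

### The job

Open the gate of the blue camera housing so that its lens can be serviced: fully squeeze in the catch nearest the gate's hinge first, then the catch nearest the gate's post, and then swing the gate by its upright post past the click of its detent until it stands about square to the housing's front. The gate springs back, so keep holding it wide: finish with the gripper still on the gate. The parts are delicate, so handle the catches and the gate lightly, with a grip of no more than 15 N, and leave the loose things lying around alone.

Things in the scene. Friction and masses are not known exactly. Their poses are not given: they have to be found in the camera images.
- housing: Blue plastic camera housing fixed to the shelf: x -58 to +102 mm, y -115 to +105 mm, 85 mm high; its flat top is the deck. Origin on its underside, z up; the open front with the gate faces its -x. On the deck stand two catches, a 16 mm high detent block (24 x 22 mm, centred at x -10, y +90) and, at the back (x about +80), a loose hex key.
- hinge_catch (a joint): The catch nearest the gate's hinge, squeezed first: how far each of its two tabs has moved in, 0 (out, gate latched) to 0.008 m (fully in, 32 mm over the outsides). The tabs are linked and close on each other equally, against about 3 N of friction, and stay where they are squeezed.
- hinge_catch_mid (a point): Fixed point midway between the tabs of the catch nearest the hinge, 19 mm above the deck (half-way up); housing x +35, y +60 mm. The tabs are upright steel plates to either side along housing y, each 22 mm (x) by 8 mm (y), top 36 mm above the deck, 48 mm over their outsides when out. From the -y tab's foot a low bar (to 15 mm above the deck) runs forward to the gate.
- post_catch (a joint): The catch nearest the gate's post, squeezed second: how far each of its two tabs has moved in, 0 (out) to 0.008 m (fully in). It works like the other catch.
- post_catch_mid (a point): Fixed point midway between the tabs of the catch nearest the post, 19 mm above the deck; housing x -10, y -20 mm. Tabs and low bar as on the other catch.
- gate (a joint): Gate's angle: 0 closed (along housing y), growing as it swings out, clockwise from above, to its stop at 1.65; 1.57 is square to the front, wide is beyond 1.25. Latched until both catches are in. A spring pushes it shut (0.2 Nm closed, 0.4 Nm open) and a detent between 0.37 and 0.83 rad adds up to about 0.5 Nm. Let go, it falls back to the detent or shut.
- gate_post (a point): Middle of the free part of the round upright steel post by which the gate is held: 16 mm diameter, from 85 to 130 mm above the shelf, this point at 107.5 mm; 175 mm from the hinge axis, moving with the gate. The gate is a steel frame with smoked window, 190 mm long, 6 mm thick, top 83 mm above the shelf. A keeper 16 mm high stands on it 35 mm from the post.
- gate_hinge (a point): Point on the gate's upright hinge axis, 107.5 mm above the shelf; fixed at housing x -65, y +90 mm.

How it is judged:
On the way, in this order (a step that is already met when the one before it is completed fails the run):
1. the catch nearest the hinge is fully in (value of joint hinge_catch above 0.0065 m), for 0.1 s.
2. the catch nearest the post is fully in (value of joint post_catch above 0.0065 m), for 0.1 s.
3. the gate is past its detent (value of joint gate above 0.85 rad), for 0.1 s.
At the end, for the whole second after the job is handed in: Through the last second the gate stands wider than 1.25 rad (72 degrees) and still, the fingers bear on it with more than 0.5 N, and both catches are still in by at least 6.5 of their 8 mm (value of joint gate above 1.25 rad and velocity of joint gate between -0.2 and 0.2 rad/s and value of joint each of hinge_catch, post_catch above 0.0065 m and contact force between the fingers and gate above 0.5 N); the arm keeps its last pose, push and grip.
It fails at once if the catch nearest the post is pressed before the one nearest the hinge (value of joint post_catch above 0.003 m and value of joint hinge_catch below 0.006 m).
It fails at once if the gate is forced open while a catch is still out (value of joint gate above 0.08 rad and value of joint any of hinge_catch, post_catch below 0.004 m).
It fails at once if a catch or the gate is gripped or pushed too hard (contact force between the fingers and hinge_catch above 25 N or contact force between the fingers and hinge_catch_mate above 25 N or contact force between the fingers and post_catch above 25 N or contact force between the fingers and post_catch_mate above 25 N or contact force between the fingers and gate above 45 N).
It fails at once if a loose thing is disturbed (distance of any of hex_key, guide_a, guide_b, lens_hood, push_button_base, screwdriver, screw_jar from where it was at the start of the episode above 0.025 m).
It also fails if it takes over 58 s, if anything falls off the work surface, if the arm or the gripper's body presses on something with over 40 N, if the wrist force passes 120 N, or if a joint passes its speed limit or range.

## Working session

There is one attempt and no reset: what is moved stays moved. The work goes in short steps, Python scripts to look and compute and a tool call to move; the robot and the scene stay as the last step left them, time stands still between calls to the robot, and variables do not carry over. Pictures are saved under pics/ and viewed, and the job is handed in when it is done.

Besides the shell and the picture viewer there is one more tool, called after "Request:" by a JSON object that holds its "api" and its "payload", one argument or row to a line. apply_moves: Moves the arm, as the interface text tells. Shift numbers are shares of 0.05 m and turn numbers shares of 0.12 rad, none past 1 either way. Its arguments: {"type":"object","properties":{"plan":{"type":"string"}},"required":["plan"]}

```bash
ls; mkdir -p pics; python3 - <<'E'
from bench import ctrl
import cv2
o=ctrl.get_obs();print(o)
for n in ["scene","top","wrist"]:
    im=ctrl.camera(n);cv2.imwrite(f"pics/{n}0.png",im[:,:,::-1])
    c=ctrl.get_calibration(n);print(n,c)
    for t in ["housing","hinge_catch","post_catch","gate_post","hex_key"]:
        try: print(t,ctrl.recognise(n,t)[:3])
        except Exception as e: print(t,e)
print(ctrl.get_obs()["time_s"], ctrl.tcp_to_tips)
E
```

```text
pics
{'time_s': 0.0, 'q': array([-1.38331420e+00,  1.81522035e-01,  1.60802567e+00,  2.13215333e-05,
        1.35378265e+00, -2.06269942e-01]), 'dq': array([ 1.05372404e-03,  2.76725025e-04, -2.80878494e-03,  1.16971278e-03,
        6.36824401e-05,  1.90752762e-03]), 'joint_efforts': array([-1.28229040e-03, -4.44882345e+01, -3.51341307e+01, -3.54749536e-04,
        9.20574559e-03,  7.71412800e-06]), 'eef_pos': array([ 0.22053863, -0.53044636,  0.24138628]), 'eef_rot': array([ 0.58858707, -0.58769978,  0.39296416, -0.39211401]), 'wrist_force': array([ 0.18835924,  0.17386199, -0.25499927]), 'torque': array([ 0.01995753, -0.00236563,  0.00322798]), 'opening': 0.994444190906747}
scene {'intrinsics': array([[450.68917535,   0.        , 319.83495263],
       [  0.        , 450.68917535, 200.52564846],
       [  0.        ,   0.        ,   1.        ]]), 'R': array([[ 0.03472509,  0.99925171, -0.01703513],
       [ 0.76638741, -0.03756526, -0.64127933],
       [-0.6414394 ,  0.00921297, -0.76711839]]), 't': array([-0.01805018, -0.38401298,  1.10382457])}
housing [{'point': [0.6556, -0.1643
[... 1036 characters left out ...]
1604, 0.0809], 'score': 0.67}]
hex_key it knows: gate, gate_hinge, gate_post, hinge_catch, hinge_catch_mid, housing, post_catch, post_catch_mid
wrist {'intrinsics': array([[296.46345735,   0.        , 323.12066141],
       [  0.        , 296.46345735, 195.97901073],
       [  0.        ,   0.        ,   1.        ]]), 'R': array([[ 0.38347267, -0.92355167,  0.00101479],
       [-0.87862397, -0.36447903,  0.30850437],
       [-0.28454986, -0.11919462, -0.95122238]]), 't': array([-0.5755197 , -0.04106666,  0.3806482 ])}
housing []
hinge_catch []
post_catch []
gate_post []
hex_key it knows: gate, gate_hinge, gate_post, hinge_catch, hinge_catch_mid, housing, post_catch, post_catch_mid
0.75 0.011
```

View pics/scene0.png

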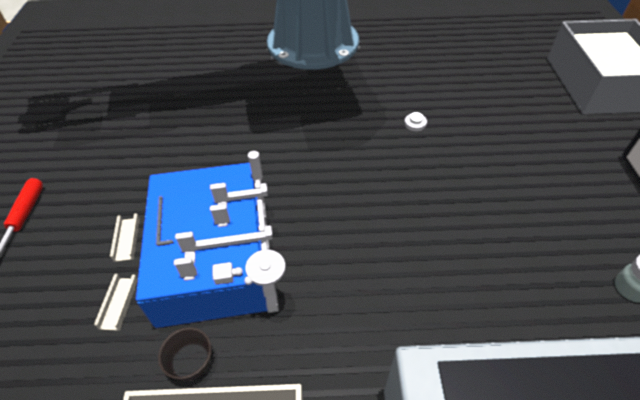

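View pics/top0.png

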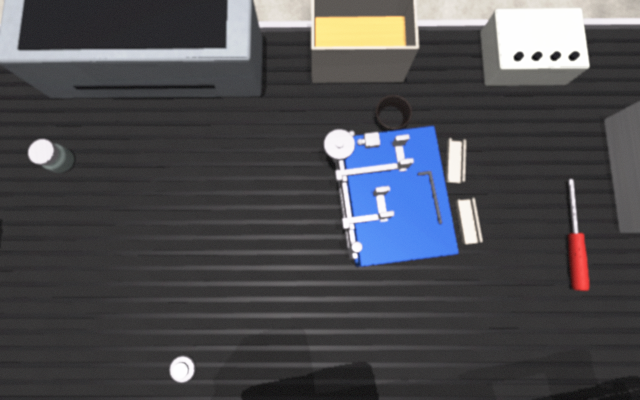

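View pics/wrist0.png

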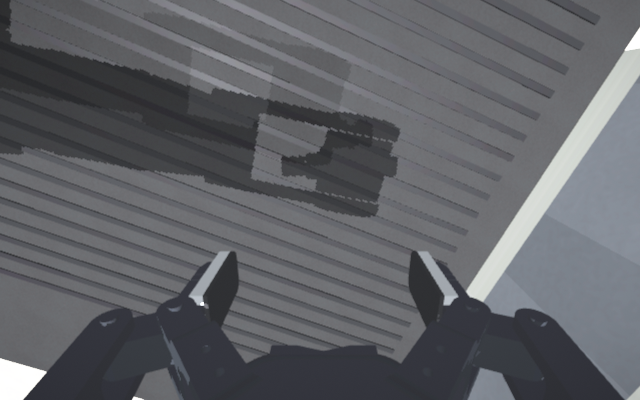

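```bash
python3 - <<'E'
import cv2
a=cv2.imread("pics/top0.png")[85:285,310:510];cv2.imwrite("pics/topc.png",cv2.resize(a,(600,600),interpolation=cv2.INTER_CUBIC))
a=cv2.imread("pics/scene0.png")[140:340,100:300];cv2.imwrite("pics/scenec.png",cv2.resize(a,(600,600),interpolation=cv2.INTER_CUBIC))
E
```

```text
(no output)
```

View pics/topc.png

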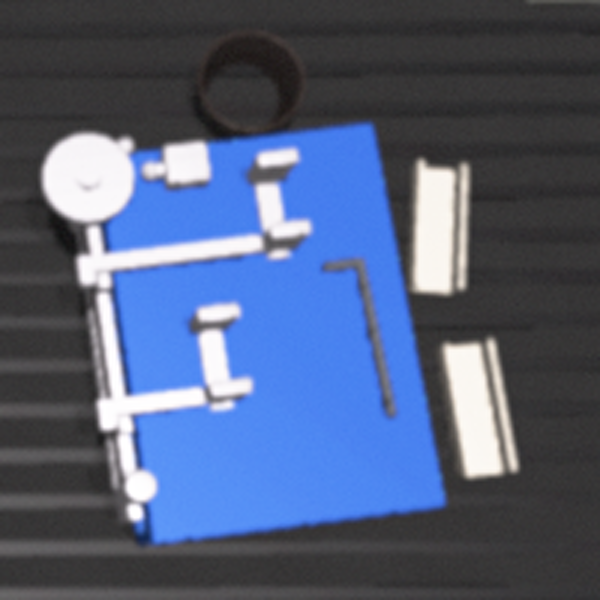

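View pics/scenec.png

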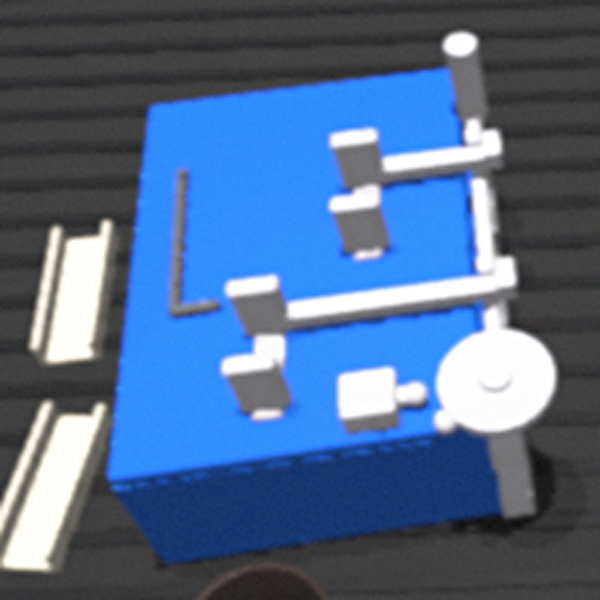

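```bash
cat > h.py <<'E'
import numpy as np
from bench import ctrl
from scipy.optimize import least_squares
from scipy.spatial.transform import Rotation as Rn
def proj(c,X):
    p=(c["R"]@X.T).T+c["t"]; p=p@c["intrinsics"].T; return p[:,:2]/p[:,2:]
def H(p,X):
    X=np.atleast_2d(X).astype(float);c,s=np.cos(p[2]),np.sin(p[2])
    return np.c_[p[0]+c*X[:,0]-s*X[:,1],p[1]+s*X[:,0]+c*X[:,1],X[:,2]+(p[3] if len(p)>3 else 0)]
E
python3 - <<'E'
from h import *
T=[((375,124),(102,105,85)),((446,505),(102,-115,85)),((148,545),(-58,-115,85)),((278,158),(35,80,121)),((292,230),(35,40,121)),((218,311),(-10,0,121)),((232,385),(-10,-40,121)),((142,485),(-65,-85,130))]
S=[((150,105),(102,-115,85)),((110,480),(102,105,85)),((250,364),(35,80,121)),((252,285),(35,40,121)),((357,202),(-10,0,121)),((355,137),(-10,-40,121)),((461,44),(-65,-85,130))]
ct,cs=ctrl.get_calibration("top"),ctrl.get_calibration("scene")
tp=np.array([t[0] for t in T])/3+[310,85];sp=np.array([t[0] for t in S])/3+[100,140]
tX=np.array([t[1] for t in T])/1e3;sX=np.array([t[1] for t in S])/1e3
f=lambda p:np.r_[(proj(ct,H(p,tX))-tp).ravel(),(proj(cs,H(p,sX))-sp).ravel()]
for p0 in ([.61,-.16,-1.5],[.61,-.16,-1.5,0]):
    r=least_squares(f,p0,loss="soft_l1");p=r.x;print(p.round(4));print(f(p).reshape(-1,2).round(1).tolist())
p=least_squares(f,[.61,-.16,-1.5],loss="soft_l1").x
np.save("p.npy",p)
for n,X in dict(hc=(.035,.06,.104),pc=(-.01,-.02,.104),post=(-.065,-.085,.1075),hinge=(-.065,.09,.1075)).items(): print(n,H(p,X).round(4))
o=ctrl.get_obs();q=o["eef_rot"];print(Rn.from_quat(np.r_[q[1:],q[0]]).as_matrix().round(3))
E
```

```text
[ 0.6091 -0.1507 -1.4495]
[[-0.9, -0.3], [-0.3, 1.1], [1.0, 0.2], [-0.2, -0.1], [-0.8, -0.3], [-0.2, 0.6], [-0.8, 0.9], [-1.1, 0.5], [0.2, 0.3], [-1.1, 0.5], [-0.5, -0.3], [0.0, 0.4], [-0.8, 0.1], [-0.4, 0.4], [-0.1, 0.5]]
[ 6.0930e-01 -1.5060e-01 -1.4492e+00  7.0000e-04]
[[-0.9, -0.6], [-0.2, 1.0], [0.9, 0.1], [-0.2, -0.4], [-0.8, -0.5], [-0.2, 0.4], [-0.9, 0.7], [-1.2, 0.4], [0.1, 0.1], [-1.1, 0.3], [-0.5, -0.5], [-0.0, 0.2], [-0.7, -0.1], [-0.4, 0.2], [-0.1, 0.2]]
hc [[ 0.6729 -0.1782  0.104 ]]
pc [[ 0.588  -0.1432  0.104 ]]
post [[ 0.5168 -0.0965  0.1075]]
hinge [[ 0.6906 -0.0753  0.1075]]
[[ 0.384 -0.     0.923]
 [-0.923 -0.     0.384]
 [ 0.    -1.    -0.   ]]
```

Request:
{"api": "apply_moves", "payload": {
  "plan": "0 0 0 0 -1 0 1;0 0 0 0 -1 0 1;0 0 0 0 -1 0 1;0 0 0 0 -1 0 1;0 0 0 0 -1 0 1"
}}

```text
time_s: 1.25
eef_pos: [0.2206, -0.531, 0.2423]
eef_rot: [-0.678, 0.678, -0.2, 0.2]
wrist_force: [-0.2, -0.3, -0.3]
opening: 0.999
```

Request:
{"api": "apply_moves", "payload": {
  "plan": "0 0 0 0 -1 0 1;0 0 0 0 -1 0 1;0 0 0 0 -1 0 1;0 0 0 0 -1 0 1;0 0 0 0 -1 0 1"
}}

```text
time_s: 1.75
eef_pos: [0.2207, -0.531, 0.2423]
eef_rot: [-0.707, 0.707, 0.01, -0.01]
wrist_force: [-0.4, 0.9, -0.9]
opening: 0.997
```

Request:
{"api": "apply_moves", "payload": {
  "plan": "0 0 0 0 -0.82 0 1;0 0 0 0 0 0 0.8;0 0 0 0 0 0 0.8;0 0 0 0 0 0 0.8;0 0 0 0 0 0 0.8"
}}

```text
time_s: 2.25
eef_pos: [0.2207, -0.531, 0.2423]
eef_rot: [-0.706, 0.706, 0.042, -0.042]
wrist_force: [0.1, 0.4, 0.1]
opening: 0.798
```

```bash
cat >> h.py <<'E'
def st(goal=None,azg=None):
    o=ctrl.get_obs();q=o["eef_rot"];R=Rn.from_quat(np.r_[q[1:],q[0]]).as_matrix()
    print("t",round(o["time_s"],2),"pos",o["eef_pos"].round(4),"az",round(np.arctan2(R[1,0],R[0,0]),4),"tilt",R[2].round(3),"open",round(o["opening"],3),"F",o["wrist_force"].round(1),"q",o["q"].round(2))
    if goal is not None:
        print("tool shift /0.05:",(R.T@(np.array(goal)-o["eef_pos"])/.05).round(3))
    if azg is not None: print("wy units",round(-(azg-np.arctan2(R[1,0],R[0,0]))/.12,3))
    return o,R
E
python3 - <<'E'
from h import *
p=np.load("p.npy");print(p[2]+np.pi/2)
st([.6729,-.1782,.2],p[2]+np.pi/2)
E
```

```text
0.12134008017600384
t 2.25 pos [ 0.2207 -0.531   0.2423] az 0.1202 tilt [ 0. -1. -0.] open 0.798 F [0.1 0.4 0.1] q [-1.38  0.18  1.61  0.    1.35 -1.5 ]
tool shift /0.05: [9.826 0.846 5.921]
wy units -0.009
```

Request:
{"api": "apply_moves", "payload": {
  "plan": "0.7 0 0.4 0 0 0 0.8;0.7 0 0.4 0 0 0 0.8;0.7 0 0.4 0 0 0 0.8;0.7 0 0.4 0 0 0 0.8;0.7 0 0.4 0 0 0 0.8"
}}

```text
time_s: 2.75
eef_pos: [0.3834, -0.4095, 0.2425]
eef_rot: [-0.706, 0.706, 0.043, -0.042]
wrist_force: [0.0, -0.9, -0.3]
opening: 0.799
```

Request:
{"api": "apply_moves", "payload": {
  "plan": "0.7 0 0.4 0 0 0 0.8;0.7 0 0.4 0 0 0 0.8;0.7 0 0.4 0 0 0 0.8;0.7 0 0.4 0 0 0 0.8;0.7 0 0.4 0 0 0 0.8"
}}

```text
time_s: 3.25
eef_pos: [0.5451, -0.2889, 0.2424]
eef_rot: [-0.706, 0.706, 0.043, -0.043]
wrist_force: [1.1, -0.9, -0.4]
opening: 0.802
```

Request:
{"api": "apply_moves", "payload": {
  "plan": "0.7 0 0.5 0 0 0 0.8;0.7 0 0.5 0 0 0 0.8;0.7 0 0.5 0 0 0 0.8;0.7 0 0.4 0 0 0 0.8;0 0 0 0 0 0 0.8"
}}

```text
time_s: 3.75
eef_pos: [0.6742, -0.1747, 0.2417]
eef_rot: [0.706, -0.705, -0.045, 0.044]
wrist_force: [-0.5, 0.1, 0.9]
opening: 0.798
```

```bash
python3 - <<'E'
from h import *
import cv2
p=np.load("p.npy")
st([.6729,-.1782,.2],p[2]+np.pi/2)
c=ctrl.get_calibration("wrist");im=ctrl.camera("wrist")[:,:,::-1].copy()
cv2.imwrite("pics/w1raw.png",im)
pts=[(35,80,121),(35,40,121),(-10,0,121),(-10,-40,121),(-65,-85,130),(102,105,85),(102,-115,85),(46,84,121),(24,84,121),(46,36,121),(24,36,121)]
for u in proj(c,H(p,np.array(pts)/1e3)): print(u.round(1)); cv2.circle(im,tuple(u.round().astype(int).tolist()),2,(0,0,255),-1)
cv2.imwrite("pics/w1.png",im)
E
```

```text
t 3.75 pos [ 0.6742 -0.1747  0.2417] az 0.1255 tilt [ 0.001 -1.     0.001] open 0.798 F [-0.5  0.1  0.9] q [-0.42  0.45  1.27  0.    1.43 -0.55]
tool shift /0.05: [-0.036  0.833 -0.067]
wy units 0.034
[344.1 195.7]
[299.6 195.5]
[251.6 145.1]
[204.6 144.9]
[132.7  74.3]
[363.2 244.3]
[160.2 243.7]
[348.1 207.2]
[348.9 183.9]
[295.5 207. ]
[294.8 183.7]
```

View pics/w1.png

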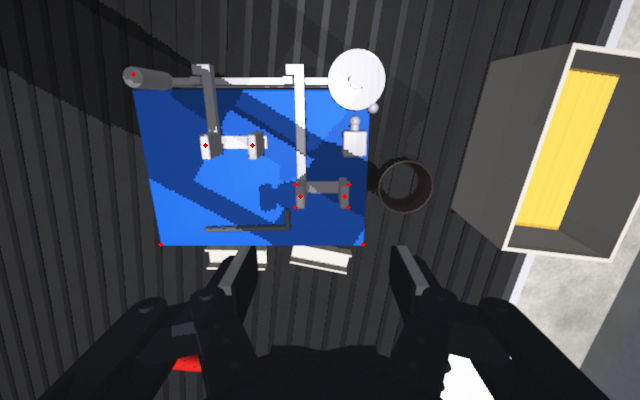

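Request:
{"api": "apply_moves", "payload": {
  "plan": "-0.04 0 -0.07 0 0.03 0 0.7;0 0.5 0 0 0 0 0.7;0 0.5 0 0 0 0 0.7;0 0.5 0 0 0 0 0.7;0 0.4 0 0 0 0 0.7"
}}

```text
time_s: 4.3
eef_pos: [0.6681, -0.1842, 0.1459]
eef_rot: [0.706, -0.706, -0.04, 0.041]
wrist_force: [0.1, 0.3, 0.4]
opening: 0.698
```

```bash
python3 - <<'E'
from h import *
import cv2
p=np.load("p.npy")
st([.6729,-.1782,.116],p[2]+np.pi/2)
im=ctrl.camera("wrist")[:,:,::-1].copy()
cv2.imwrite("pics/w2.png",im)
E
```

```text
t 4.3 pos [ 0.6681 -0.1842  0.1459] az 0.115 tilt [-0.001 -1.     0.   ] open 0.698 F [0.1 0.3 0.4] q [-0.44  0.53  1.36 -0.    1.26 -0.55]
tool shift /0.05: [0.11  0.598 0.108]
wy units -0.053
```

View pics/w2.png

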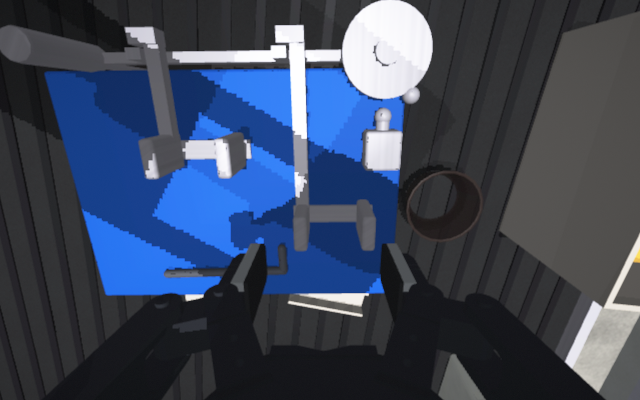

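Request:
{"api": "apply_moves", "payload": {
  "plan": "0 0 0 0 0 0 0.7;0 0 0 0 0 0 0.7;0 0 0 0 0 0 0.7;0 0 0 0 0 0 0.7;0 0 0 0 0 0 0.7"
}}

```text
time_s: 4.85
eef_pos: [0.6702, -0.1827, 0.1484]
eef_rot: [-0.706, 0.706, 0.042, -0.041]
wrist_force: [0.5, 0.4, -0.8]
opening: 0.701
```

```bash
python3 - <<'E'
from h import *
p=np.load("p.npy")
st([.6729,-.1782,.116],p[2]+np.pi/2)
E
```

```text
t 4.85 pos [ 0.6702 -0.1827  0.1484] az 0.1178 tilt [ 0.001 -1.    -0.001] open 0.701 F [ 0.5  0.4 -0.8] q [-0.44  0.52  1.35 -0.    1.26 -0.55]
tool shift /0.05: [0.063 0.648 0.084]
wy units -0.029
```

Request:
{"api": "apply_moves", "payload": {
  "plan": "0.06 0 0.09 0 -0.03 0 0.7;0 0.15 0 0 0 0 0.7;0 0.2 0 0 0 0 0.7;0 0.15 0 0 0 0 0.7;0 0 0 0 0 0 0.7"
}}

```text
time_s: 5.35
eef_pos: [0.6708, -0.1771, 0.1196]
eef_rot: [0.706, -0.705, -0.042, 0.044]
wrist_force: [-0.3, -0.0, -0.0]
opening: 0.697
```

```bash
python3 - <<'E'
from h import *
import cv2
p=np.load("p.npy")
st([.6729,-.1782,.116],p[2]+np.pi/2)
im=ctrl.camera("wrist")[:,:,::-1].copy()
cv2.imwrite("pics/w3.png",im)
im=ctrl.camera("scene")[140:340,100:300,::-1].copy()
cv2.imwrite("pics/s3.png",cv2.resize(im,(600,600)))
E
```

```text
t 5.35 pos [ 0.6708 -0.1771  0.1196] az 0.1214 tilt [-0.004 -1.     0.002] open 0.697 F [-0.3 -0.  -0. ] q [-0.43  0.56  1.37 -0.    1.22 -0.55]
tool shift /0.05: [ 0.039  0.072 -0.026]
wy units 0.001
```

View pics/w3.png

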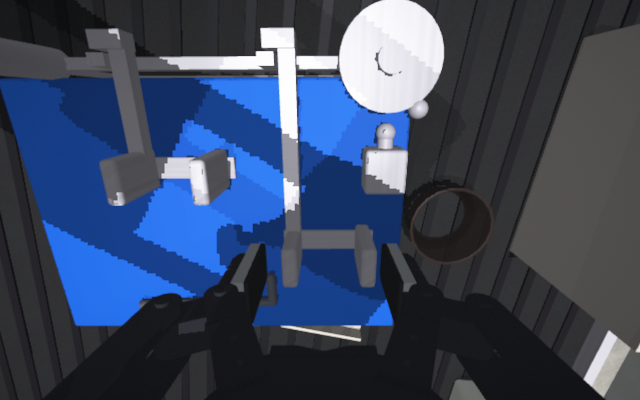

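View pics/s3.png

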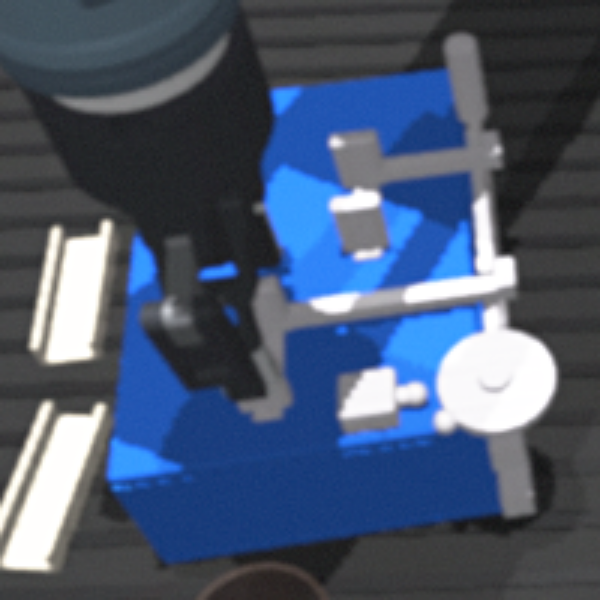

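```bash
python3 - <<'E'
from h import *
import cv2
p=np.load("p.npy")
o,R=st()
im=cv2.imread("pics/w3.png")
c=ctrl.get_calibration("wrist")
P=[o["eef_pos"]+R@np.array(v) for dy in (.011,-.008) for v in [(.03,dy,.011),(.03,dy,-.011),(-.03,dy,.011),(-.03,dy,-.011)]]
for u in proj(c,np.array(P)): print(u.round()); cv2.circle(im,tuple(u.round().astype(int).tolist()),2,(0,0,255),-1)
for u in proj(c,H(p,np.array([(46,84,121),(24,84,121),(46,36,121),(24,36,121)])/1e3)): cv2.circle(im,tuple(u.round().astype(int).tolist()),2,(0,255,0),-1)
cv2.imwrite("pics/w3b.png",cv2.resize(im[180:380,200:460],(780,600)))
E
```

```text
t 5.45 pos [ 0.6719 -0.1776  0.1215] az 0.1213 tilt [-0.001 -1.     0.001] open 0.7 F [-0.1 -0.5 -0.1] q [-0.43  0.56  1.36  0.    1.22 -0.55]
[381. 233.]
[379. 269.]
[268. 233.]
[271. 269.]
[388. 250.]
[385. 290.]
[261. 250.]
[264. 290.]
```

View pics/w3b.png

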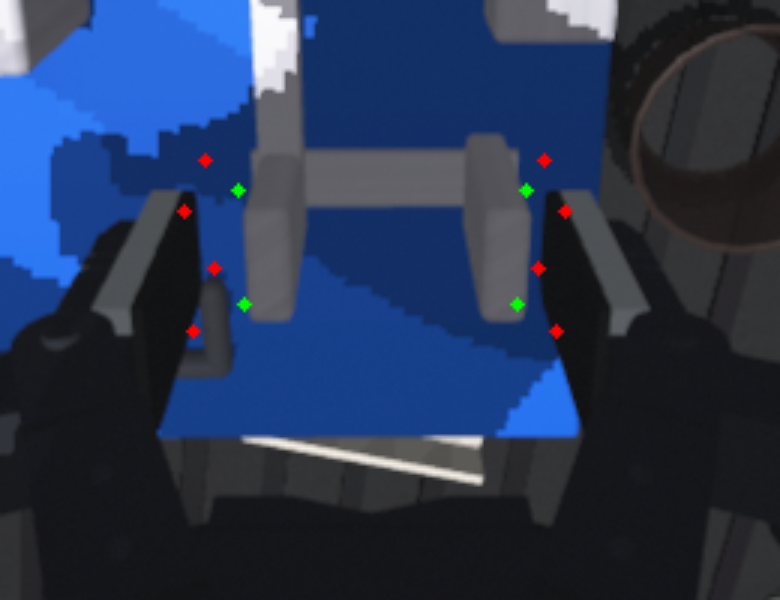

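Request:
{"api": "apply_moves", "payload": {
  "plan": "0.02 0.1 -0.01 0 0 0 0.7;0 0.1 0 0 0 0 0.7;0 0.1 0 0 0 0 0.7;0 0 0 0 0 0 0.7;0 0 0 0 0 0 0.7"
}}

```text
time_s: 5.95
eef_pos: [0.6731, -0.178, 0.107]
eef_rot: [0.706, -0.706, -0.043, 0.043]
wrist_force: [-0.8, 0.1, -0.6]
opening: 0.695
```

```bash
cat >> h.py <<'E'
def wp(name,pts=()):
    import cv2
    p=np.load("p.npy");c=ctrl.get_calibration("wrist");im=ctrl.camera("wrist")[:,:,::-1].copy()
    for u in proj(c,H(p,np.array(pts)/1e3)) if len(pts) else []: cv2.circle(im,tuple(u.round().astype(int).tolist()),1,(0,255,0),-1)
    cv2.imwrite(name,cv2.resize(im[180:380,190:450],(780,600)))
E
python3 - <<'E'
from h import *
p=np.load("p.npy")
o,R=st([.6729,-.1782,.106],p[2]+np.pi/2)
wp("pics/w4.png",[(46,84,121),(24,84,121),(46,36,121),(24,36,121)])
E
```

```text
t 5.95 pos [ 0.6731 -0.178   0.107 ] az 0.1214 tilt [-0. -1.  0.] open 0.695 F [-0.8  0.1 -0.6] q [-0.43  0.57  1.37  0.    1.2  -0.55]
tool shift /0.05: [-0.004  0.02  -0.003]
wy units 0.0
```

View pics/w4.png

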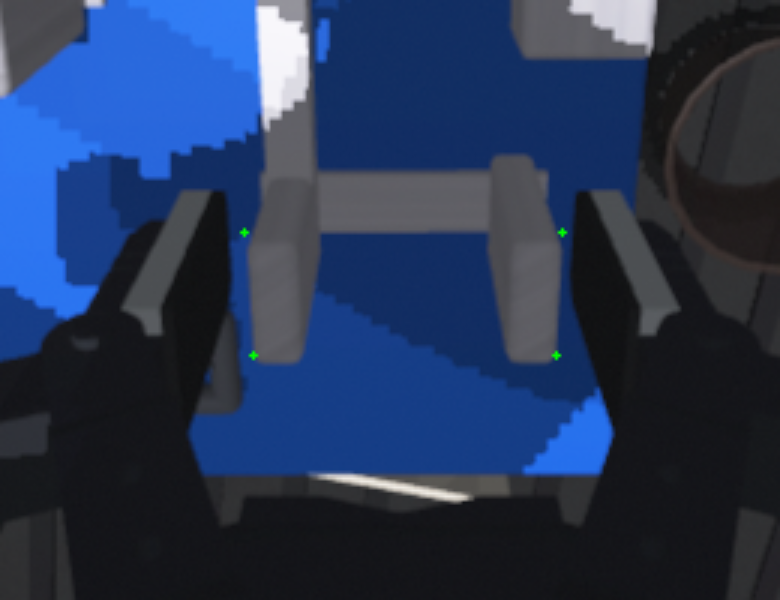

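Request:
{"api": "apply_moves", "payload": {
  "plan": "0 0 0 0 0 0 0.64;0 0 0 0 0 0 0.6;0 0 0 0 0 0 0.57;0 0 0 0 0 0 0.54;0 0 0 0 0 0 0.52"
}}

```text
time_s: 6.5
eef_pos: [0.6737, -0.1781, 0.1078]
eef_rot: [-0.706, 0.706, 0.043, -0.043]
wrist_force: [0.2, 0.9, 3.0]
opening: 0.521
```

```bash
python3 - <<'E'
from h import *
p=np.load("p.npy")
o,R=st([.6729,-.1782,.106],p[2]+np.pi/2)
wp("pics/w5.png",[(46,84,121),(24,84,121),(46,36,121),(24,36,121)])
E
```

```text
t 6.5 pos [ 0.6737 -0.1781  0.1078] az 0.1215 tilt [ 0.001 -1.    -0.   ] open 0.521 F [0.2 0.9 3. ] q [-0.43  0.57  1.37  0.    1.2  -0.55]
tool shift /0.05: [-0.016  0.037  0.001]
wy units 0.002
```

View pics/w5.png

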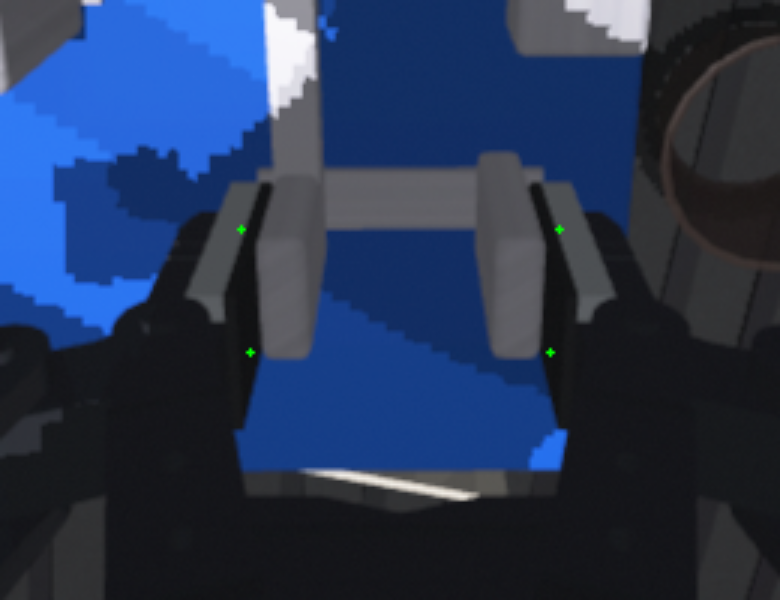

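Request:
{"api": "apply_moves", "payload": {
  "plan": "0 0 0 0 0 0 0.5;0 0 0 0 0 0 0.48;0 0 0 0 0 0 0.46;0 0 0 0 0 0 0.45;0 0 0 0 0 0 0.44"
}}

```text
time_s: 7.05
eef_pos: [0.6736, -0.1782, 0.1075]
eef_rot: [-0.706, 0.706, 0.043, -0.043]
wrist_force: [2.8, 0.6, 2.0]
opening: 0.44
```

Request:
{"api": "apply_moves", "payload": {
  "plan": "0 0 0 0 0 0 0.43;0 0 0 0 0 0 0.42;0 0 0 0 0 0 0.41;0 0 0 0 0 0 0.41;0 0 0 0 0 0 0.41"
}}

```text
time_s: 7.55
eef_pos: [0.6733, -0.1781, 0.1073]
eef_rot: [-0.706, 0.706, 0.043, -0.043]
wrist_force: [3.5, 0.4, 1.6]
opening: 0.412
```

```bash
python3 - <<'E'
from h import *
p=np.load("p.npy")
o,R=st([.6729,-.1782,.106],p[2]+np.pi/2)
wp("pics/w6.png",[(46,76,121),(24,76,121),(46,44,121),(24,44,121)])
E
```

```text
t 7.55 pos [ 0.6733 -0.1781  0.1073] az 0.1214 tilt [ 0. -1. -0.] open 0.412 F [3.5 0.4 1.6] q [-0.43  0.57  1.37  0.    1.2  -0.55]
tool shift /0.05: [-0.007  0.026 -0.001]
wy units 0.0
```

View pics/w6.png

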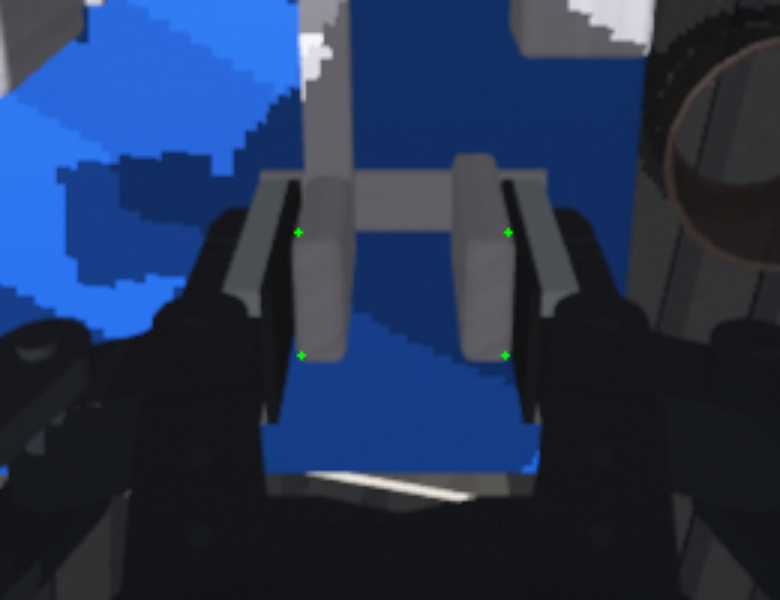

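Request:
{"api": "apply_moves", "payload": {
  "plan": "0 0 0 0 0 0 0.405;0 0 0 0 0 0 0.4;0 0 0 0 0 0 0.395;0 0 0 0 0 0 0.395;0 0 0 0 0 0 0.395"
}}

```text
time_s: 8.1
eef_pos: [0.6733, -0.1781, 0.1073]
eef_rot: [-0.706, 0.706, 0.043, -0.043]
wrist_force: [3.5, 0.3, 2.6]
opening: 0.399
```

```bash
python3 - <<'E'
from h import *
p=np.load("p.npy")
o,R=st([.6729,-.1782,.106],p[2]+np.pi/2)
wp("pics/w7.png",[(46,76,121),(24,76,121),(46,44,121),(24,44,121)])
E
```

```text
t 8.1 pos [ 0.6733 -0.1781  0.1073] az 0.1214 tilt [ 0. -1. -0.] open 0.399 F [3.5 0.3 2.6] q [-0.43  0.57  1.37 -0.    1.2  -0.55]
tool shift /0.05: [-0.007  0.026 -0.001]
wy units 0.001
```

View pics/w7.png

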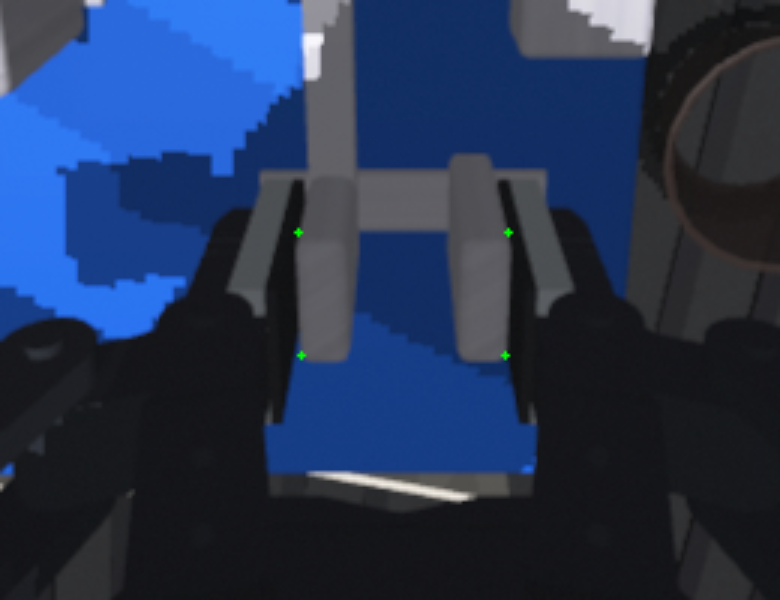

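Request:
{"api": "apply_moves", "payload": {
  "plan": "0 0 0 0 0 0 0.39;0 0 0 0 0 0 0.39;0 0 0 0 0 0 0.39;0 0 0 0 0 0 0.39;0 0 0 0 0 0 0.39"
}}

```text
time_s: 8.65
eef_pos: [0.6733, -0.1781, 0.1073]
eef_rot: [-0.706, 0.706, 0.043, -0.043]
wrist_force: [2.6, -0.8, 1.7]
opening: 0.384
```

```bash
python3 - <<'E'
from h import *
p=np.load("p.npy")
o,R=st([.6729,-.1782,.106],p[2]+np.pi/2)
wp("pics/w8.png",[(46,76,121),(24,76,121),(46,44,121),(24,44,121)])
E
```

```text
t 8.65 pos [ 0.6733 -0.1781  0.1073] az 0.1214 tilt [ 0. -1. -0.] open 0.384 F [ 2.6 -0.8  1.7] q [-0.43  0.57  1.37  0.    1.2  -0.55]
tool shift /0.05: [-0.008  0.026 -0.001]
wy units 0.0
```

View pics/w8.png

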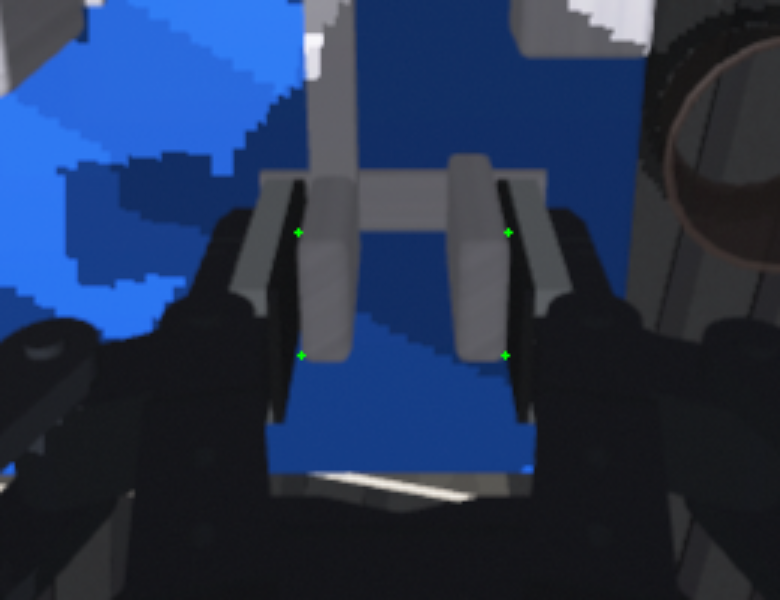

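Request:
{"api": "apply_moves", "payload": {
  "plan": "0 0 0 0 0 0 0.5;0 0 0 0 0 0 0.6;0 0 0 0 0 0 0.65;0 0 0 0 0 0 0.65;0 -0.3 0 0 0 0 0.65"
}}

```text
time_s: 9.2
eef_pos: [0.6714, -0.1774, 0.1199]
eef_rot: [0.707, -0.705, -0.041, 0.045]
wrist_force: [-0.8, 0.2, 0.4]
opening: 0.654
```

Request:
{"api": "apply_moves", "payload": {
  "plan": "0 -0.5 0 0 0 0 0.7;0 -0.4 0 0 0 0 0.7;-0.4 0 0.2 0 0 0 0.7;-0.4 0 0.2 0 0 0 0.7;-0.4 0 0.2 0 0 0 0.7"
}}

```text
time_s: 9.7
eef_pos: [0.6097, -0.1555, 0.1688]
eef_rot: [-0.706, 0.706, 0.043, -0.042]
wrist_force: [-0.7, -0.1, -0.2]
opening: 0.701
```

Request:
{"api": "apply_moves", "payload": {
  "plan": "-0.4 0 0.3 0 0 0 0.7;0 0 0 0 0 0 0.7;0 0 0 0 0 0 0.7;0 0 0 0 0 0 0.7;0 0 0 0 0 0 0.7"
}}

```text
time_s: 10.2
eef_pos: [0.5892, -0.1437, 0.1677]
eef_rot: [-0.706, 0.706, 0.043, -0.043]
wrist_force: [-0.1, 0.0, -0.1]
opening: 0.702
```

```bash
python3 - <<'E'
from h import *
import cv2
p=np.load("p.npy")
o,R=st([.588,-.1432,.106],p[2]+np.pi/2)
im=ctrl.camera("wrist")[:,:,::-1].copy()
c=ctrl.get_calibration("wrist")
pts=[(46,76,121),(24,76,121),(46,44,121),(24,44,121),(1,4,121),(-21,4,121),(1,-44,121),(-21,-44,121)]
for u in proj(c,H(p,np.array(pts)/1e3)):cv2.circle(im,tuple(u.round().astype(int).tolist()),1,(0,255,0),-1)
cv2.imwrite("pics/w9.png",im)
E
```

```text
t 10.2 pos [ 0.5892 -0.1437  0.1677] az 0.1212 tilt [ 0.001 -1.    -0.001] open 0.702 F [-0.1  0.  -0.1] q [-0.43  0.32  1.59 -0.    1.23 -0.56]
tool shift /0.05: [-0.024  1.233  0.013]
wy units -0.001
```

View pics/w9.png

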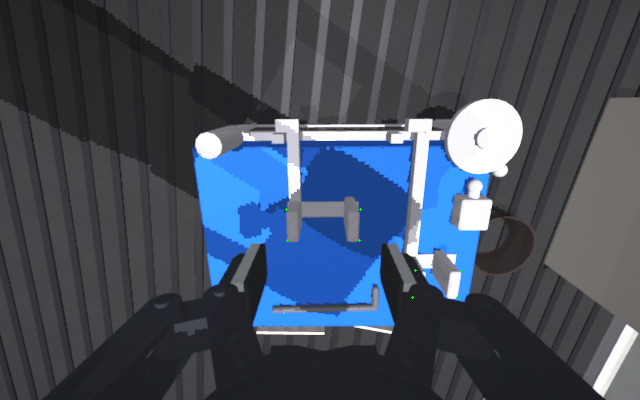

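Request:
{"api": "apply_moves", "payload": {
  "plan": "-0.02 0.3 0.01 0 0 0 0.7;0 0.3 0 0 0 0 0.7;0 0.3 0 0 0 0 0.7;0 0.15 0 0 0 0 0.7;0 0 0 0 0 0 0.7"
}}

```text
time_s: 10.75
eef_pos: [0.586, -0.1421, 0.1123]
eef_rot: [0.706, -0.705, -0.042, 0.044]
wrist_force: [0.5, 0.3, 1.3]
opening: 0.701
```

Request:
{"api": "apply_moves", "payload": {
  "plan": "0 0.15 0 0 0 0 0.7;0 0 0 0 0 0 0.7;0 0 0 0 0 0 0.7;0 0 0 0 0 0 0.65;0 0 0 0 0 0 0.65"
}}

```text
time_s: 11.25
eef_pos: [0.5876, -0.1429, 0.1078]
eef_rot: [-0.706, 0.706, 0.043, -0.043]
wrist_force: [-0.7, 0.3, -1.1]
opening: 0.652
```

```bash
python3 - <<'E'
from h import *
p=np.load("p.npy")
o,R=st([.588,-.1432,.106],p[2]+np.pi/2)
wp("pics/w10.png",[(1,4,121),(-21,4,121),(1,-44,121),(-21,-44,121)])
E
```

```text
t 11.25 pos [ 0.5876 -0.1429  0.1078] az 0.1214 tilt [ 0.001 -1.    -0.   ] open 0.652 F [-0.7  0.3 -1.1] q [-0.43  0.39  1.63  0.    1.12 -0.56]
tool shift /0.05: [ 0.006  0.036 -0.007]
wy units 0.0
```

View pics/w10.png

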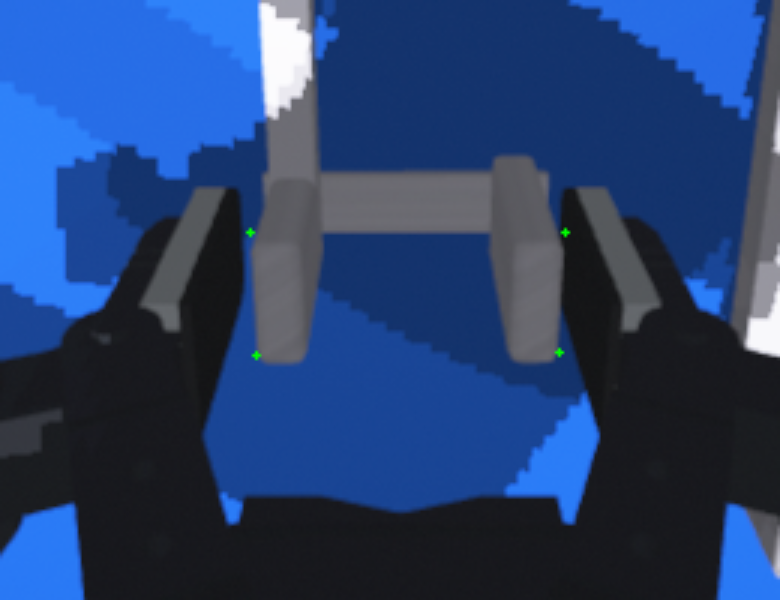

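Well aligned; squeeze the post catch the same way.

Request:
{"api": "apply_moves", "payload": {
  "plan": "0 0 0 0 0 0 0.6;0 0 0 0 0 0 0.57;0 0 0 0 0 0 0.54;0 0 0 0 0 0 0.52;0 0 0 0 0 0 0.5"
}}

```text
time_s: 11.8
eef_pos: [0.5881, -0.1429, 0.1079]
eef_rot: [-0.706, 0.706, 0.044, -0.042]
wrist_force: [3.6, 0.6, 3.0]
opening: 0.499
```

Request:
{"api": "apply_moves", "payload": {
  "plan": "0 0 0 0 0 0 0.48;0 0 0 0 0 0 0.46;0 0 0 0 0 0 0.45;0 0 0 0 0 0 0.44;0 0 0 0 0 0 0.43"
}}

```text
time_s: 12.3
eef_pos: [0.5874, -0.1428, 0.1073]
eef_rot: [-0.706, 0.706, 0.043, -0.043]
wrist_force: [3.3, 0.4, 1.7]
opening: 0.428
```

Request:
{"api": "apply_moves", "payload": {
  "plan": "0 0 0 0 0 0 0.42;0 0 0 0 0 0 0.41;0 0 0 0 0 0 0.405;0 0 0 0 0 0 0.4;0 0 0 0 0 0 0.395"
}}

```text
time_s: 12.8
eef_pos: [0.5876, -0.1427, 0.1073]
eef_rot: [-0.706, 0.706, 0.043, -0.043]
wrist_force: [4.7, 1.1, 2.0]
opening: 0.395
```

Request:
{"api": "apply_moves", "payload": {
  "plan": "0 0 0 0 0 0 0.39;0 0 0 0 0 0 0.39;0 0 0 0 0 0 0.39;0 0 0 0 0 0 0.39;0 0 0 0 0 0 0.39"
}}

```text
time_s: 13.3
eef_pos: [0.5878, -0.1427, 0.1074]
eef_rot: [-0.706, 0.706, 0.043, -0.042]
wrist_force: [6.0, 0.4, 1.0]
opening: 0.39
```

```bash
python3 - <<'E'
from h import *
p=np.load("p.npy")
o,R=st([.588,-.1432,.106],p[2]+np.pi/2)
wp("pics/w11.png",[(1,-4,121),(-21,-4,121),(1,-36,121),(-21,-36,121)])
E
```

```text
t 13.3 pos [ 0.5878 -0.1427  0.1074] az 0.1214 tilt [ 0.001 -1.    -0.   ] open 0.39 F [6.  0.4 1. ] q [-0.43  0.39  1.63  0.    1.12 -0.56]
tool shift /0.05: [ 0.002  0.028 -0.01 ]
wy units 0.001
```

View pics/w11.png

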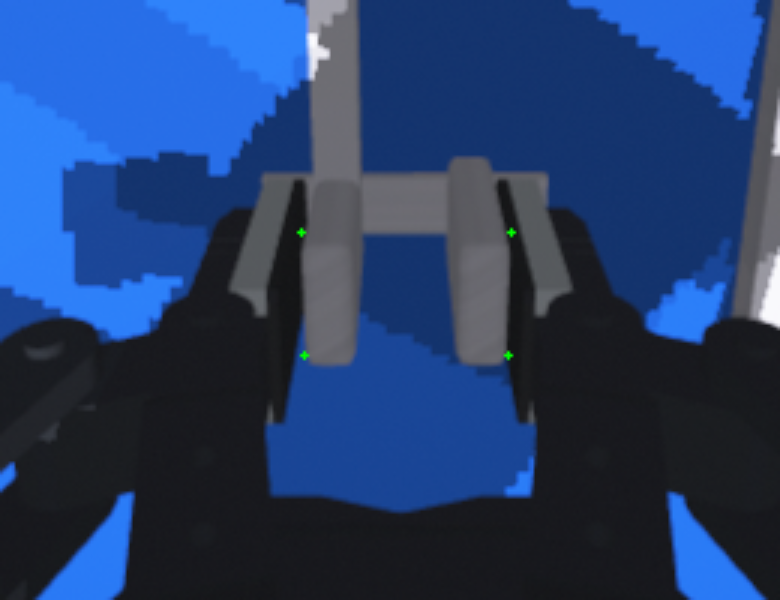

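Request:
{"api": "apply_moves", "payload": {
  "plan": "0 0 0 0 0 0 0.5;0 0 0 0 0 0 0.6;0 0 0 0 0 0 0.65;0 0 0 0 0 0 0.65;0 -0.3 0 0 0 0 0.65"
}}

```text
time_s: 13.85
eef_pos: [0.5854, -0.142, 0.1203]
eef_rot: [0.707, -0.705, -0.041, 0.045]
wrist_force: [-0.2, 0.0, -0.3]
opening: 0.651
```

Request:
{"api": "apply_moves", "payload": {
  "plan": "0 -0.5 0 0 0 0 0.65;0 -0.5 0 0 0 0 0.65;0 -0.3 0 0 -1 0 0.65;0 0 0 0 -1 0 0.65;0 0 0 0 -1 0 0.65"
}}

```text
time_s: 14.35
eef_pos: [0.588, -0.143, 0.1897]
eef_rot: [-0.686, 0.687, 0.171, -0.17]
wrist_force: [0.2, 0.0, -0.6]
opening: 0.646
```

Request:
{"api": "apply_moves", "payload": {
  "plan": "0 0 0 0 -1 0 0.65;0 0 0 0 -1 0 0.65;0 0 0 0 -1 0 0.65;0 0 0 0 -1 0 0.65;0 0 0 0 -1 0 0.65"
}}

```text
time_s: 14.85
eef_pos: [0.5875, -0.1428, 0.1886]
eef_rot: [-0.605, 0.606, 0.366, -0.365]
wrist_force: [0.2, -0.4, 0.0]
opening: 0.651
```

Request:
{"api": "apply_moves", "payload": {
  "plan": "0 0 0 0 -1 0 0.65;0 0 0 0 -1 0 0.65;0 0 0 0 -1 0 0.65;0 0 0 0 -1 0 0.65;0 0 0 0 -1 0 0.65"
}}

```text
time_s: 15.35
eef_pos: [0.5875, -0.1428, 0.1886]
eef_rot: [-0.47, 0.471, 0.528, -0.528]
wrist_force: [-0.7, -0.3, -1.0]
opening: 0.649
```

Request:
{"api": "apply_moves", "payload": {
  "plan": "0.4 0 0.4 0 -0.09 0 0.65;0.4 0 0.4 0 0 0 0.65;0.3 0 0.5 0 0 0 0.65;0 0 0 0 0 0 0.65;0 0 0 0 0 0 0.65"
}}

```text
time_s: 15.85
eef_pos: [0.5168, -0.0959, 0.1887]
eef_rot: [-0.468, 0.469, 0.53, -0.529]
wrist_force: [0.1, 0.5, 0.6]
opening: 0.649
```

```bash
python3 - <<'E'
from h import *
import cv2
p=np.load("p.npy")
o,R=st([.5168,-.0965,.105],p[2]+np.pi)
im=ctrl.camera("wrist")[:,:,::-1].copy()
c=ctrl.get_calibration("wrist")
pts=[(46,76,121),(24,76,121),(46,44,121),(24,44,121),(1,-4,121),(-21,-4,121),(1,-36,121),(-21,-36,121),(-65,-85,130),(-65,90,107.5)]
for u in proj(c,H(p,np.array(pts)/1e3)):cv2.circle(im,tuple(u.round().astype(int).tolist()),1,(0,0,255),-1)
cv2.imwrite("pics/w12.png",im)
cv2.imwrite("pics/t12.png",ctrl.camera("top")[:,:,::-1])
E
```

```text
t 15.85 pos [ 0.5168 -0.0959  0.1887] az 1.6924 tilt [-0.001 -1.    -0.002] open 0.649 F [0.1 0.5 0.6] q [-0.41  0.13  1.78 -0.    1.23 -2.1 ]
tool shift /0.05: [-0.01   1.673  0.005]
wy units 0.003
```

View pics/w12.png

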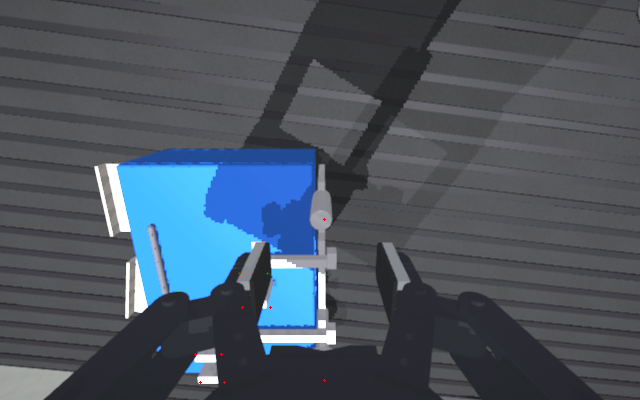

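View pics/t12.png

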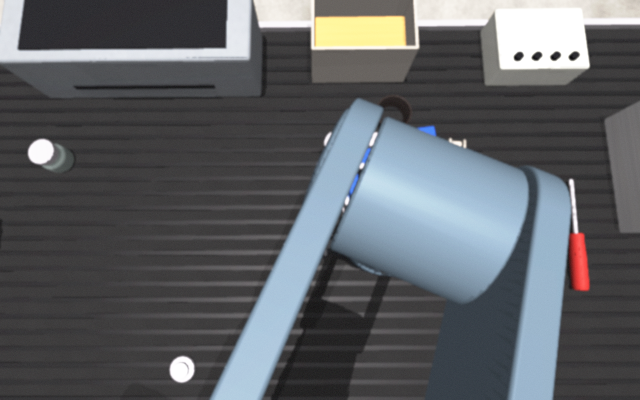

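Request:
{"api": "apply_moves", "payload": {
  "plan": "-0.01 0.4 0 0 0 0 0.65;0 0.4 0 0 0 0 0.65;0 0.4 0 0 0 0 0.65;0 0.25 0 0 0 0 0.65;0 0.2 0 0 0 0 0.65"
}}

```text
time_s: 16.45
eef_pos: [0.5167, -0.0966, 0.1039]
eef_rot: [0.469, -0.469, -0.529, 0.529]
wrist_force: [0.2, -0.2, 0.2]
opening: 0.65
```

Request:
{"api": "apply_moves", "payload": {
  "plan": "0 0 0 0 0 0 0.65;0 0 0 0 0 0 0.6;0 0 0 0 0 0 0.5;0 0 0 0 0 0 0.4;0 0 0 0 0 0 0.35"
}}

```text
time_s: 16.95
eef_pos: [0.5168, -0.0964, 0.1054]
eef_rot: [-0.468, 0.469, 0.53, -0.529]
wrist_force: [0.6, 0.9, 0.3]
opening: 0.352
```

```bash
python3 - <<'E'
from h import *
p=np.load("p.npy")
o,R=st([.5168,-.0965,.106],p[2]+np.pi)
import cv2
cv2.imwrite("pics/w13.png",ctrl.camera("wrist")[:,:,::-1])
E
```

```text
t 16.95 pos [ 0.5168 -0.0964  0.1054] az 1.6923 tilt [-0.001 -1.    -0.001] open 0.352 F [0.6 0.9 0.3] q [-0.41  0.24  1.84 -0.    1.06 -2.1 ]
tool shift /0.05: [-0.002 -0.011  0.   ]
wy units 0.001
```

View pics/w13.png

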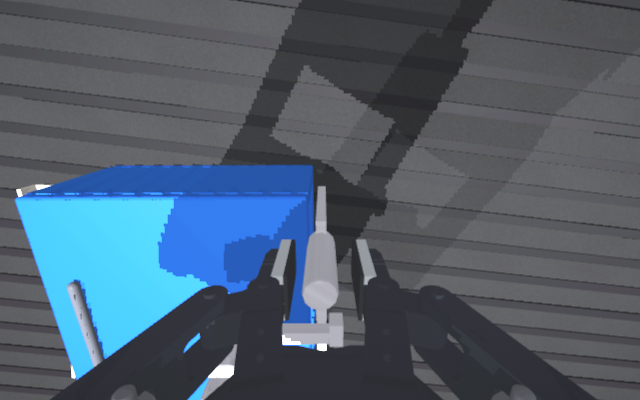

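Request:
{"api": "apply_moves", "payload": {
  "plan": "0 0 0 0 0 0 0.3;0 0 0 0 0 0 0.26;0 0 0 0 0 0 0.24;0 0 0 0 0 0 0.23;0 0 0 0 0 0 0.23"
}}

```text
time_s: 17.5
eef_pos: [0.5164, -0.0963, 0.1047]
eef_rot: [0.469, -0.469, -0.529, 0.529]
wrist_force: [-1.0, 0.2, 0.3]
opening: 0.235
```

Request:
{"api": "apply_moves", "payload": {
  "plan": "0.21 0 -0.006 0 0.5 0 0.23;0.21 0 -0.006 0 0.5 0 0.23;0.21 0 -0.006 0 0.5 0 0.23;0.21 0 -0.006 0 0.5 0 0.23;0 0 0 0 0 0 0.23"
}}

```text
time_s: 18.0
eef_pos: [0.5164, -0.0537, 0.1049]
eef_rot: [-0.528, 0.529, 0.47, -0.47]
wrist_force: [-0.2, -0.9, -0.3]
opening: 0.229
```

```bash
cat >> h.py <<'E'
def gate():
    p=np.load("p.npy");o,R=st()
    h=H(p,[-.065,.09,.1075])[0]
    d=(o["eef_pos"]-h)[:2]; a=p[2]-np.pi/2-np.arctan2(d[1],d[0]); a=(a+np.pi)%(2*np.pi)-np.pi
    azt=p[2]+np.pi-np.arctan2(R[1,0],R[0,0])
    print("tcp gate angle",round(a,3),"radius",round(np.hypot(*d),4),"tool angle",round(azt,3), "F tool",(R.T@o["wrist_force"]).round(1))
E
python3 - <<'E'
from h import *
gate()
import cv2
cv2.imwrite("pics/w14.png",ctrl.camera("wrist")[:,:,::-1])
E
```

```text
t 18.0 pos [ 0.5164 -0.0537  0.1049] az 1.4529 tilt [-0. -1. -0.] open 0.229 F [-0.2 -0.9 -0.3] q [-0.33  0.23  1.86 -0.    1.06 -1.79]
tcp gate angle 0.245 radius 0.1755 tool angle 0.239 F tool [-1.   0.3  0.1]
```

View pics/w14.png

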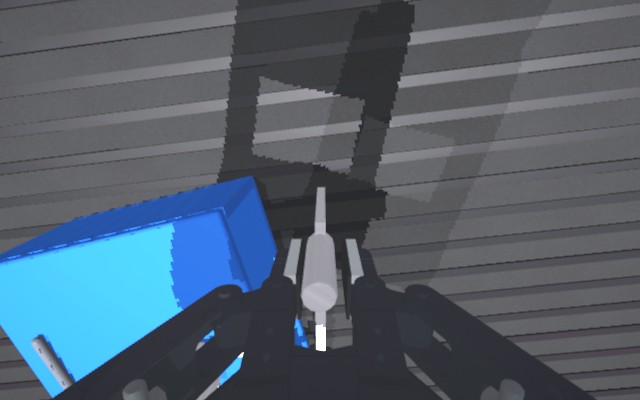

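The gate is following. Continue the swing.

Request:
{"api": "apply_moves", "payload": {
  "plan": "0.21 0 -0.006 0 0.5 0 0.23;0.21 0 -0.006 0 0.5 0 0.23;0.21 0 -0.006 0 0.5 0 0.23;0.21 0 -0.006 0 0.5 0 0.23;0.21 0 -0.006 0 0.5 0 0.23"
}}

```text
time_s: 18.55
eef_pos: [0.5299, -0.005, 0.1048]
eef_rot: [-0.593, 0.593, 0.384, -0.385]
wrist_force: [0.2, -0.5, -1.1]
opening: 0.231
```

```bash
python3 - <<'E'
from h import *
gate()
E
```

```text
t 18.55 pos [ 0.5299 -0.005   0.1048] az 1.1511 tilt [-0.002 -1.     0.   ] open 0.231 F [ 0.2 -0.5 -1.1] q [-0.23  0.25  1.83 -0.    1.06 -1.38]
tcp gate angle 0.534 radius 0.1754 tool angle 0.541 F tool [-0.4  1.1 -0.4]
```

Request:
{"api": "apply_moves", "payload": {
  "plan": "0.21 0 -0.006 0 0.5 0 0.23;0.21 0 -0.006 0 0.5 0 0.23;0.21 0 -0.006 0 0.5 0 0.23;0.21 0 -0.006 0 0.5 0 0.23;0.21 0 -0.006 0 0.5 0 0.23"
}}

```text
time_s: 19.05
eef_pos: [0.5581, 0.0398, 0.1046]
eef_rot: [-0.644, 0.644, 0.292, -0.292]
wrist_force: [0.2, -2.7, 0.9]
opening: 0.231
```

```bash
python3 - <<'E'
from h import *
gate()
E
```

```text
t 19.05 pos [0.5581 0.0398 0.1046] az 0.8512 tilt [-0.001 -1.     0.   ] open 0.231 F [ 0.2 -2.7  0.9] q [-0.14  0.31  1.75 -0.    1.08 -0.99]
tcp gate angle 0.837 radius 0.1755 tool angle 0.841 F tool [-1.9 -0.9 -1.9]
```

Request:
{"api": "apply_moves", "payload": {
  "plan": "0.21 0 -0.006 0 0.5 0 0.23;0.21 0 -0.006 0 0.5 0 0.23;0.21 0 -0.006 0 0.5 0 0.23;0.21 0 -0.006 0 0.5 0 0.23;0 0 0 0 0 0 0.23"
}}

```text
time_s: 19.55
eef_pos: [0.5897, 0.0682, 0.1046]
eef_rot: [0.674, -0.674, -0.213, 0.214]
wrist_force: [-2.0, -1.7, 1.2]
opening: 0.231
```

```bash
python3 - <<'E'
from h import *
gate()
import cv2
cv2.imwrite("pics/w15.png",ctrl.camera("wrist")[:,:,::-1])
cv2.imwrite("pics/t15.png",ctrl.camera("top")[:,:,::-1])
E
```

```text
t 19.55 pos [0.5897 0.0682 0.1046] az 0.6134 tilt [-0.001 -1.     0.   ] open 0.231 F [-2.  -1.7  1.2] q [-0.08  0.38  1.66 -0.    1.1  -0.7 ]
tcp gate angle 1.079 radius 0.1754 tool angle 1.079 F tool [-2.6 -1.2 -0.2]
```

View pics/w15.png

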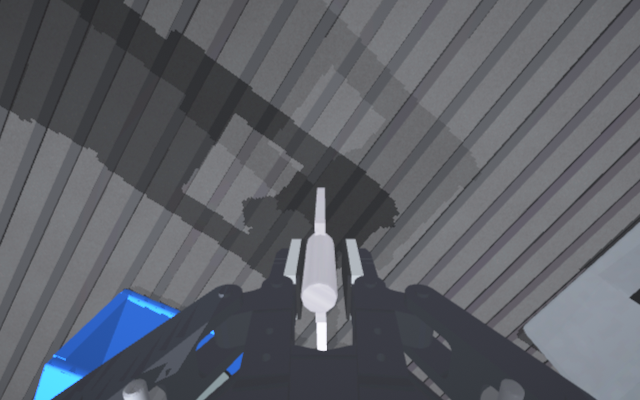

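View pics/t15.png

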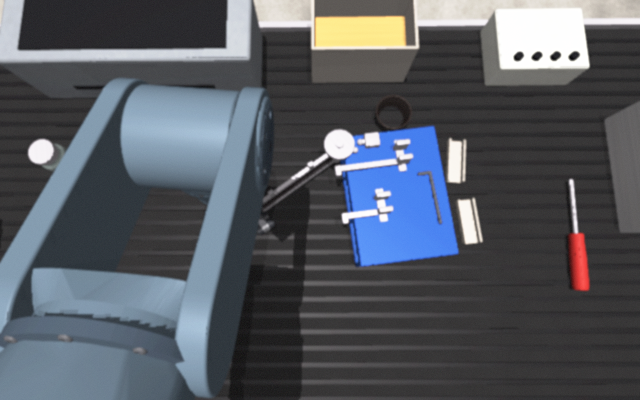

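```bash
python3 - <<'E'
from h import *
c=ctrl.get_calibration("top");print("cam",-c["R"].T@c["t"])
def ray(u,v):
    d=c["R"].T@np.linalg.inv(c["intrinsics"])@[u,v,1];return -c["R"].T@c["t"],d
C,d=ray(245,97);g=C-d*C[2]/d[2];print("oven base",g)
C,d=ray(250,57);s=(g[0]-C[0])/d[0];print("top",C+d*s)
for v in (45,50,155):
  C,d=ray(45,v);print(C-d*C[2]/d[2])
p=np.load("p.npy");a=1.5
print("final",H(p,[-.065-.175*np.sin(a),.09-.175*np.cos(a),.1]))
E
```

```text
cam [ 0.4805274  -0.03338034  0.7261506 ]
oven base [0.82102273 0.10245611 0.        ]
top [0.82102273 0.068831   0.14608722]
[0.93716802 0.51360561 0.        ]
[0.92605874 0.51233877 0.        ]
[ 7.04514114e-01  4.87075101e-01 -1.11022302e-16]
final [[0.65713744 0.09645288 0.1       ]]
```

```bash
python3 - <<'E'
from h import *
import cv2
cv2.imwrite("pics/s16.png",ctrl.camera("scene")[:,:,::-1])
E
```

```text
(no output)
```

View pics/s16.png

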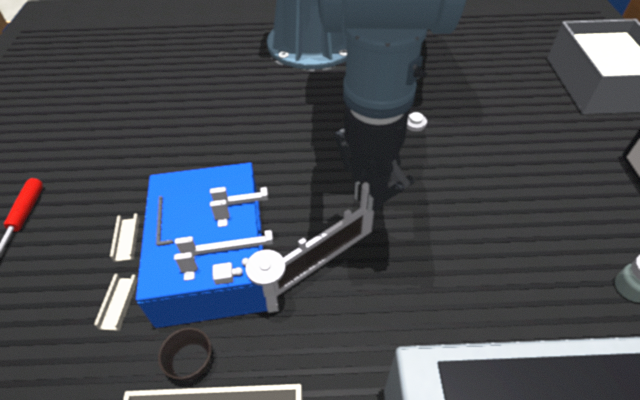

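Request:
{"api": "apply_moves", "payload": {
  "plan": "0.21 0 -0.006 0 0.5 0 0.23;0.21 0 -0.006 0 0.5 0 0.23;0.21 0 -0.006 0 0.5 0 0.23;0.21 0 -0.006 0 0.5 0 0.23;0.21 0 -0.006 0 0.5 0 0.23"
}}

```text
time_s: 20.2
eef_pos: [0.6355, 0.0914, 0.1044]
eef_rot: [0.699, -0.698, -0.109, 0.11]
wrist_force: [-1.5, -1.6, 0.6]
opening: 0.232
```

Request:
{"api": "apply_moves", "payload": {
  "plan": "0.21 0 -0.006 0 0.5 0 0.23;0.21 0 -0.006 0 0.5 0 0.23;0.1 0 0 0 0.2 0 0.23;0 0 0 0 0 0 0.23;0 0 0 0 0 0 0.23"
}}

```text
time_s: 20.7
eef_pos: [0.6607, 0.0977, 0.1045]
eef_rot: [0.705, -0.705, -0.06, 0.06]
wrist_force: [-2.7, -0.2, -0.2]
opening: 0.227
```

```bash
python3 - <<'E'
from h import *
gate()
import cv2
cv2.imwrite("pics/w17.png",ctrl.camera("wrist")[:,:,::-1])
cv2.imwrite("pics/s17.png",ctrl.camera("scene")[:,:,::-1])
E
```

```text
t 20.7 pos [0.6607 0.0977 0.1045] az 0.1697 tilt [-0.001 -1.     0.   ] open 0.227 F [-2.7 -0.2 -0.2] q [-0.03  0.52  1.45 -0.    1.17 -0.2 ]
tcp gate angle 1.521 radius 0.1756 tool angle 1.522 F tool [-2.7  0.2  0.2]
```

View pics/w17.png

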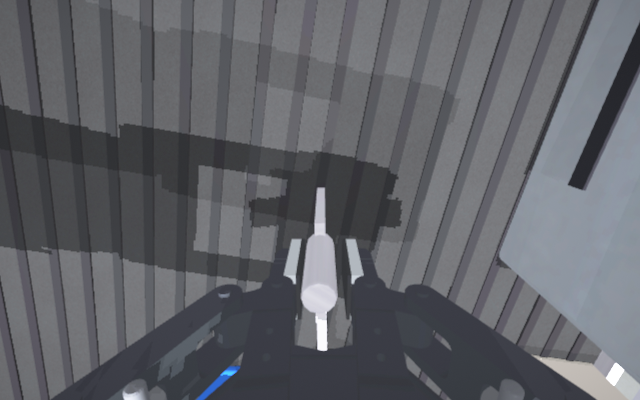

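View pics/s17.png

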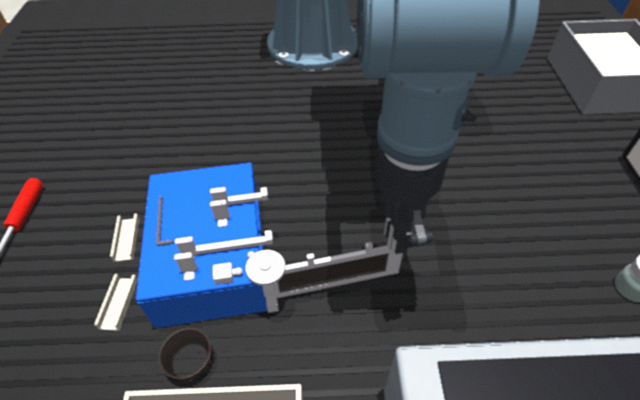

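Request:
{"api": "apply_moves", "payload": {
  "plan": "0 0 0 0 0 0 0.23;0 0 0 0 0 0 0.23;0 0 0 0 0 0 0.23;0 0 0 0 0 0 0.23;0 0 0 0 0 0 0.23"
}}

```text
time_s: 21.3
eef_pos: [0.6613, 0.0979, 0.1047]
eef_rot: [-0.705, 0.705, 0.059, -0.059]
wrist_force: [-2.4, -0.2, -2.1]
opening: 0.229
```

```bash
python3 - <<'E'
from h import *
gate()
print(ctrl.hand_in())
E
```

```text
t 21.3 pos [0.6613 0.0979 0.1047] az 0.1683 tilt [-0. -1. -0.] open 0.229 F [-2.4 -0.2 -2.1] q [-0.03  0.52  1.45 -0.    1.17 -0.2 ]
tcp gate angle 1.525 radius 0.1757 tool angle 1.524 F tool [-2.4  2.1  0.2]
the job is handed in; nothing more can be done
None
```

The gate stands open at about 1.52 rad, close to square, with the gripper still holding it. I handed the job in at 21.3 s of the 58 s allowed.

**What I did:** I squeezed the catch nearest the hinge to about 33 mm over its outsides, then the catch nearest the post the same way. I then closed the fingers loosely around the upright post, without clamping it, and swung the gate past its detent.

**Last checks:**
- **Gate:** the 1.52 rad comes from the tool's position and the fitted hinge location, not from the gate joint itself. It barely moved between the last two readings (1.521 and 1.525 rad).
- **Holding force:** the wrist reads about 2.4 N along the jaw direction, which fits the spring pressing the post on a finger. The contact force itself cannot be read. The same reading also showed about 2 N along the finger axis, which was near zero just before.
- **Catches:** in the wrist pictures both tabs sat at about their fully-in marks during squeezing. The last scene picture still shows both in.
- **Loose things:** they look unmoved in the last scene picture, though I did not measure them.

No check failed or disagreed.

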